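# Unclip the loose base of a mini cake tin on an upturned eggcup

## Task

The washed mini cake tin under the shelf riser has to come apart to dry. Take it out with its base still in, press its ring down over the upturned eggcup until the base snaps free and is pushed up clear through the ring, which must end standing flat on the worktop round the eggcup; then lift the base off from above and lay it flat on the cooling rack, same side up, without dropping it. The eggcup is china: press no harder than about 35 N on it, do not knock it over or shove it far, and leave the jam jar, the salt shaker and the lemon where they are.

Things in the scene. Friction and masses are not known exactly. Their poses are not given: they have to be found in the camera images.
- tin_ring: bright steel ring of the cake tin: a straight tube open at both ends, 66 mm outside diameter, 61 mm inside, 34 mm high; at its lower end a 3 mm thick lip points inward and leaves a 51 mm opening; a small ridge runs round inside 9 mm above the lower end. It stands on the worktop under the riser. Origin: centre of its lower end; z along its axis, up. 0.07 to 0.12 kg
- tin_base: loose base of the tin: aluminium disc 55 mm across, 6 mm thick, with a red silicone seal (61 mm over the seal, yields to 56 when squeezed). At the start it lies in the ring on the lip, underside 3 mm above the ring's lower end, clipped under the ridge: pushed up with some 15 to 20 N it snaps past, then slides with a few N and comes out at the top. Origin: centre of its underside; z up. 0.1 kg
- eggcup: white china eggcup standing loose upside down on the worktop, 54 mm high: flat round foot 44 mm across on top, narrow stem (21 mm), wide mouth 47 mm across below; it passes through the opening of the ring's lip. Origin: centre of its underside on the worktop; z up. 0.16 kg
- riser: fixed riser: wooden board 320 (y) x 170 (x) mm, top at 180, underside at 160 mm, on white wire legs at y = +-152 mm; its open front (-x) faces to the robot's right. Mug, spices and pepper mill on top. Tin and jam jar stand beneath, some 57 mm either side of its middle, the tin's axis 25 to 32 mm behind the board's front edge: the gripper must lean out of the front. Origin: centre of its footprint
- cooling_rack: fixed wire cooling rack, 200 mm (x) by 150 mm (y), flat top of cross wires at 20 mm height; the base is laid here. Origin: centre of its footprint on the worktop, z up
- jam_jar: closed jar of red jam, 70 mm across, 85 mm high, standing loose under the riser beside the tin; to be left alone. Origin: centre of its underside
- salt: glass salt shaker with a grey top, 44 mm across, 90 mm high, standing loose beyond the eggcup; to be left alone. Origin: centre of its underside
- lemon: yellow lemon 71 x 53 x 51 mm lying loose on the worktop; to be left alone. Origin: centre of its underside
There are look-alikes about, which are no part of the job. There is more than one size of the tin_base; the job needs the larger. There is more than one size of the eggcup; the job needs the smaller.

How it is judged:
By the outcome, as a careful person would: the job done as asked, in the order asked, and still so for the second after the job is handed in, with the robot touching nothing.
It also fails if it takes over 58 s, if anything falls off the work surface, if the arm or the gripper's body presses on something with over 40 N, if the wrist force passes 120 N, or if a joint passes its speed limit or range.

## Robot

A 7-joint arm with a two-finger parallel gripper is mounted at the origin on a cart in front of the work surface, level with it; the furniture and walls round the work are solid. World frame = base frame: x ahead of the robot, y to its left, z up, the work surface at z = 0. Lengths are in m, angles in rad, forces in N, time in s.
With the tool pointing down it reaches from about 0.425 to 0.95 m from the base axis. Payload 4.7 kg.
Tool frame: the origin (TCP) lies on the centre line of the jaws, within the pads' length; the fingertips stand 22 mm ahead of it and the grasp point (between the pads) lies 3 mm ahead of it; z points along the fingers, y is the line along which they close (so a half turn about z gives the same grasp; the last joint's range is limited). The gripper opens to 85 mm and grips with 20 to 120 N. Pads are 22 mm wide; open, the fingers measure 114 mm over their backs; the gripper's body (76 mm by 85 mm) begins 54 mm behind the grasp point. The pads swing forward as they close: fully open they stand 13 mm farther back than shut.
Start: joints at [1.262, 0.469, -0.049, 1.532, 0.024, 1.141, -0.082], TCP at [0.186, -0.649, 0.253] pointing down, gripper open.
Joint ranges: [-2.59, 2.59], [-0.33, 1.99], [-1.39, 1.29], [0.1, 2.45], [-1.04, 4.18], [0.21, 1.99], [-2.66, 2.66]. Speed limits (rad/s): [2.57, 2.57, 3.14, 3.14, 3.14, 3.14, 3.14].

## Interface

Orientations are given as a unit quaternion [w, x, y, z].
In Python, from workcell import arm gives the robot as it stands. The module is installed in compiled form; this text tells all that it offers. Calls block until the motion is done:
- arm.move_ptp(position, orientation): joint-space move of the TCP to a pose.
- arm.line_to(position, ori=None, max_speed=0.15): straight line of the TCP; ori=None keeps the orientation; max_speed is the mean speed in m/s.
- arm.set_joints(angles): joint-space move.
- arm.command_gripper(opening): finger opening in m; the grip force is fixed at half the most; returns when the fingers have stopped.
- arm.pause(seconds).
- arm.solve_ik(position, orientation): joint angles nearest the present ones, or None.
- arm.sense(): the state.
- arm.capture(name): name is "side" or "top" or "wrist"; returns the picture (480x640x3 uint8, red, green, blue); there is no depth.
- arm.camera_info(name): a dict with "fovy" (degrees; the focal length in pixels is half the picture's height over the tangent of half this angle, whatever the lens; pixels are square), "cx", "cy" (the principal point, pixels), "rvec" (rotation vector, rad) and "tvec" (3), from world to camera coordinates, as OpenCV has them; the wrist camera has in their place "T_tool_cam" (4x4, takes a point from camera to tool coordinates, whose origin is the TCP and whose axes are the flange's). Camera axes: x right, y down, z forward; pixel columns grow to the right and rows downward; lengths in m; the calibration is good to about 2 mm. A picture is of the moment at which its call begins: read the wrist's pose just before it. camera_info takes no time and is no camera call.
A pose or a line that the arm cannot do raises arm.MotionError and nothing moves.
- arm.job_done(): hands the job in; it is judged then, once.
The state is a dict: "time_s": time; "q": joint angles; "qvel": joint speeds; "joint_torque": joint torques, N m; "position": TCP position; "eef_rot": TCP orientation; "force": force on the tool from outside, world axes, zero at the start; "moment": the same for the moment, N m; "grip_width": finger opening in m; "grasp_force": force on a finger pad.
Only numpy, scipy, OpenCV 4.12 (cv2) and the standard library are available. Lean on these libraries where they do the work, as an engineer would, in place of code of your own. Each camera call takes 0.05 s, during which the arm holds its last target. There are 200 camera calls.

## Working session

There is one attempt and no reset: what is moved stays moved. The work goes in short steps, each a Python script; the robot and the scene stay as the last script left them, time stands still between calls to the robot, and variables do not carry over. Pictures are saved under pics/ and viewed, at most 10 in all, crops included, and the job is handed in when it is done.

```bash
mkdir -p pics
python3 - <<'E'
from workcell import arm
import cv2,numpy as np
for n in("top","side"):
    im=arm.capture(n);cv2.imwrite(f"pics/{n}0.png",im[:,:,::-1]);print(n,arm.camera_info(n))
print(arm.camera_info("wrist"));s=arm.sense();print({k:s[k] for k in("time_s","position","eef_rot","grip_width","force")})
E
```

```text
top {'fovy': 57.67483195417641, 'cx': 310.2106117172955, 'cy': 238.46144198750437, 'rvec': array([ 2.10157226, -1.39580047,  0.47665515]), 'tvec': array([-0.13849957,  0.43506066,  0.60750566])}
side {'fovy': 55.724625628669486, 'cx': 315.97112446621105, 'cy': 240.07140211774663, 'rvec': array([ 2.55009823, -0.3441086 ,  0.08606057]), 'tvec': array([-0.49792357,  0.19525299,  0.84699811])}
{'fovy': 71.93902531903875, 'cx': 313.95854641450404, 'cy': 238.85104813325722, 'T_tool_cam': array([[-5.04546469e-04, -9.47549789e-01, -3.19607794e-01,
         8.11295112e-02],
       [ 9.99999871e-01, -4.60270086e-04, -2.14067311e-04,
        -3.09322793e-04],
       [ 5.57335286e-05, -3.19607861e-01,  9.47549899e-01,
        -1.20534448e-01],
       [ 0.00000000e+00,  0.00000000e+00,  0.00000000e+00,
         1.00000000e+00]])}
{'time_s': 0.1, 'position': array([ 0.18627537, -0.64828156,  0.2523243 ]), 'eef_rot': array([-8.94556439e-04,  9.90222798e-01,  1.39491868e-01, -1.72009774e-04]), 'grip_width': 0.0855779663285483, 'force': array([-0.05014461,  0.68640849, -0.37285908])}
```

View pics/top0.png

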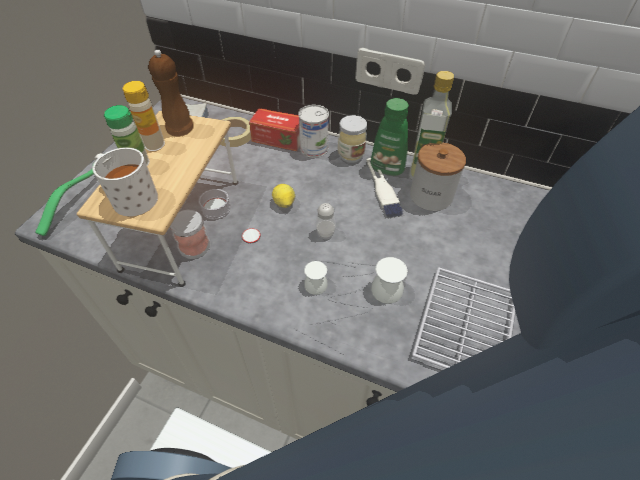

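View pics/side0.png

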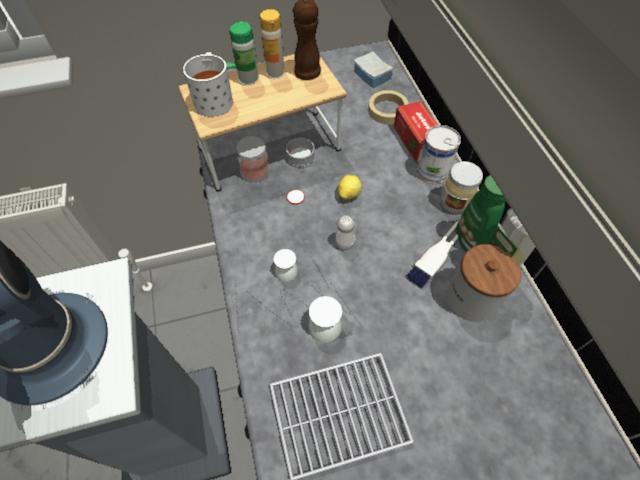

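The pictures show the riser with the tin (top cam ~(213,203), side ~(300,151)) and the jam jar beside it. The small eggcup is at top (316,272) / side (285,260) with the big one beside it, the salt at (326,215)/(346,225), the lemon, the small look-alike base, and the rack.

```bash
cat > h.py <<'E'
from workcell import arm
import cv2,numpy as np
from scipy.spatial.transform import Rotation as R
def cam(n,s=None):
    c=arm.camera_info(n);f=240/np.tan(np.radians(c["fovy"])/2)
    K=np.array([[f,0,c["cx"]],[0,f,c["cy"]],[0,0,1]])
    if n=="wrist":
        T=np.eye(4);T[:3,:3]=R.from_quat(np.roll(s["eef_rot"],-1)).as_matrix();T[:3,3]=s["position"]
        T=T@c["T_tool_cam"];return K,T[:3,:3],T[:3,3]
    Rm=cv2.Rodrigues(c["rvec"])[0].T
    return K,Rm,-Rm@c["tvec"]
def ray(C,uv):
    K,Rm,o=C;d=Rm@np.linalg.solve(K,[uv[0],uv[1],1.]);return o,d/np.linalg.norm(d)
def plane(C,uv,z):
    o,d=ray(C,uv);return o+d*(z-o[2])/d[2]
def tri(Ca,ua,Cb,ub):
    a,d=ray(Ca,ua);b,e=ray(Cb,ub);t=np.linalg.lstsq(np.c_[d,-e],b-a,rcond=None)[0]
    p,q=a+d*t[0],b+e*t[1];return (p+q)/2,np.linalg.norm(p-q)
def project(C,p):
    K,Rm,o=C;v=K@(Rm.T@(np.asarray(p)-o));return v[:2]/v[2]
def quat(z,y):
    "tool z axis, closing axis y -> wxyz"
    z=np.array(z,float);z/=np.linalg.norm(z);y=np.array(y,float);y-=z*(y@z);y/=np.linalg.norm(y)
    return np.roll(R.from_matrix(np.c_[np.cross(y,z),y,z]).as_quat(),1)
E
python3 - <<'E'
from h import *
np.set_printoptions(precision=4,suppress=True)
T,S=cam("top"),cam("side");print("cams",T[2],S[2])
P={"egg foot":((316,271),(285,258),.054),"bigegg":((391,272),(325,312),.07),"tin top":((214,203),(300,148),.034),
"jar lid":((187,222),(251,146),.085),"salt top":((326,209),(346,222),.09),"lemon":((283,195),(350,187),.025),"smallbase":((251,236),(295,197),.006)}
for k,(a,b,z) in P.items(): print(k,*tri(T,a,S,b),plane(T,a,z)[:2],plane(S,b,z)[:2])
print("rack",[plane(S,u,.02)[:2] for u in((271,384),(379,356),(411,443),(292,474))])
print("riser top side",[plane(S,u,.18)[:2] for u in((182,92),(199,131),(344,94),(313,57))])
print("riser top top",[plane(T,u,.18)[:2] for u in((90,216),(162,229),(232,125))])
a=cv2.imread("pics/top0.png")[170:310,140:420];b=cv2.imread("pics/side0.png")[90:280,170:400]
a=cv2.resize(a,None,fx=2.5,fy=2.5,interpolation=3);b=cv2.resize(b,(700,578),interpolation=3)
cv2.imwrite("pics/topc.png",a);cv2.imwrite("pics/sidec.png",b)
E
```

```text
cams [ 0.0175 -0.1558  0.7436] [ 0.4122 -0.4158  0.8129]
egg foot [0.4631 0.035  0.0481] 0.002561754452142355 [0.4583 0.0322] [0.4633 0.0328]
bigegg [ 0.5057 -0.101   0.0625] 0.0018877945044823543 [ 0.4996 -0.1024] [ 0.5052 -0.1033]
tin top [0.5671 0.334  0.0216] 0.0067023584336420635 [0.5549 0.322 ] [0.5662 0.3266]
jar lid [0.4534 0.3152 0.081 ] 0.0029595697796104482 [0.4497 0.3107] [0.4537 0.3132]
salt top [0.5965 0.0672 0.0768] 0.00016738117755779323 [0.585  0.0627] [0.5933 0.0587]
lemon [0.6482 0.1944 0.0202] 0.0016279927329051608 [0.6447 0.1929] [0.6463 0.1898]
smallbase [ 0.5254  0.2166 -0.0016] 0.0006861532414513281 [0.5205 0.2131] [0.5242 0.2102]
rack [array([ 0.3852, -0.1864]), array([ 0.5811, -0.1892]), array([ 0.5829, -0.3379]), array([ 0.3876, -0.3308])]
riser top side [array([0.3374, 0.4114]), array([0.3573, 0.2858]), array([0.6632, 0.3118]), array([0.6331, 0.4492])]
riser top top [array([0.334 , 0.4099]), array([0.3575, 0.2743]), array([0.6567, 0.3074])]
```

View pics/sidec.png

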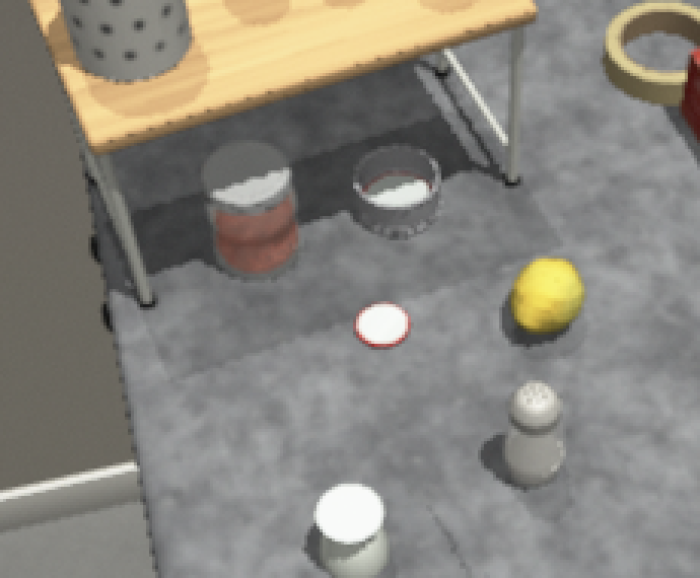

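The crop shows the tin ring (open, red seal and pale disc inside) with its top ellipse at about crop (397,175), i.e. side pixel (300.5,147.5). That puts the tin at about (0.565,0.33), and the riser front runs about 5° off x. Next I check the IK options and move to a look pose over the eggcup.

```bash
cat >> h.py <<'E'
def ori(yaw,tilt):
    "tool leaning: horizontal heading yaw, tilt from vertical; camera on the back/lower side"
    z=[np.cos(yaw)*np.sin(tilt),np.sin(yaw)*np.sin(tilt),-np.cos(tilt)]
    return quat(z,[-np.sin(yaw),np.cos(yaw),0])
def zax(q): return R.from_quat(np.roll(q,-1)).as_matrix()[:,2]
E
python3 - <<'E'
from h import *
np.set_printoptions(precision=3,suppress=True)
tin=np.array([.565,.331,.02]);egg=np.array([.463,.034,.02]);d=np.radians
for t in(38,45):
  q=ori(d(95),d(t))
  for back in(.006,.15): print("tin",t,back,arm.solve_ik(tin-zax(q)*back,q))
  for yaw in(20,40,60,75,90):
    q=ori(d(yaw),d(t))
    print("egg",t,yaw,[arm.solve_ik(egg+[0,0,h]-zax(q)*.006,q) for h in(0,.09)])
q=ori(d(60),0)
print(zax(q),R.from_quat(np.roll(q,-1)).as_matrix())
p=[.48,.08,.30]
print(arm.solve_ik(p,q))
arm.move_ptp(p,q)
s=arm.sense();im=arm.capture("wrist");cv2.imwrite("pics/w1.png",im[:,:,::-1])
np.savez("w1.npz",position=s["position"],eef_rot=s["eef_rot"]);print(s["time_s"],s["q"],s["force"])
C=cam("wrist",s);print(project(C,[.463,.034,.054]),project(C,[.595,.06,.09]),project(C,[.565,.331,.034]))
E
```

```text
tin 38 0.006 [-0.042  0.761 -0.391  1.879 -0.821  0.529 -2.649]
tin 38 0.15 [-0.287  0.54   0.142  1.893 -0.98   0.937 -2.523]
egg 38 20 [None, None]
egg 38 40 [None, None]
egg 38 60 [array([ 1.131,  1.016, -1.217,  2.328,  1.301,  0.295,  1.634]), array([ 0.861,  0.46 , -0.781,  2.311, -0.904,  0.385, -2.661])]
egg 38 75 [array([ 0.566,  0.631, -0.419,  2.252, -1.027,  0.497, -2.217]), array([ 0.359,  0.403, -0.161,  2.239, -0.988,  0.742, -2.361])]
egg 38 90 [array([ 0.382,  0.634, -0.208,  2.159, -0.869,  0.715, -2.167]), array([ 0.334,  0.454, -0.146,  2.138, -0.797,  0.881, -2.321])]
tin 45 0.006 [ 0.024  0.804 -0.421  1.887 -0.986  0.578 -2.443]
tin 45 0.15 [ 0.092  0.608 -0.277  1.888 -0.895  0.852 -2.514]
egg 45 20 [None, None]
egg 45 40 [None, None]
egg 45 60 [array([ 1.255,  1.241, -1.339,  2.336,  1.44 ,  0.395,  1.624]), array([ 1.055,  0.595, -0.961,  2.327, -0.953,  0.335, -2.527])]
egg 45 75 [array([ 0.772,  0.737, -0.603,  2.238, -0.966,  0.485, -2.195]), array([ 0.561,  0.471, -0.333,  2.236, -1.032,  0.765, -2.263])]
egg 45 90 [array([ 0.417,  0.686, -0.187,  2.14 , -0.944,  0.821, -2.049]), array([ 0.363,  0.505, -0.118,  2.13 , -0.888,  0.975, -2.196])]
[ 0.  0. -1.] [[-0.5   -0.866  0.   ]
 [-0.866  0.5    0.   ]
 [-0.     0.    -1.   ]]
[ 0.727  0.299 -1.168  1.861  0.297  1.177  2.077]
2.875 [ 0.728  0.299 -1.167  1.861  0.298  1.177  2.077] [-0.046  0.649 -0.413]
[305.897 161.469] [210.954 249.85 ] [350.167 378.932]
```

View pics/w1.png

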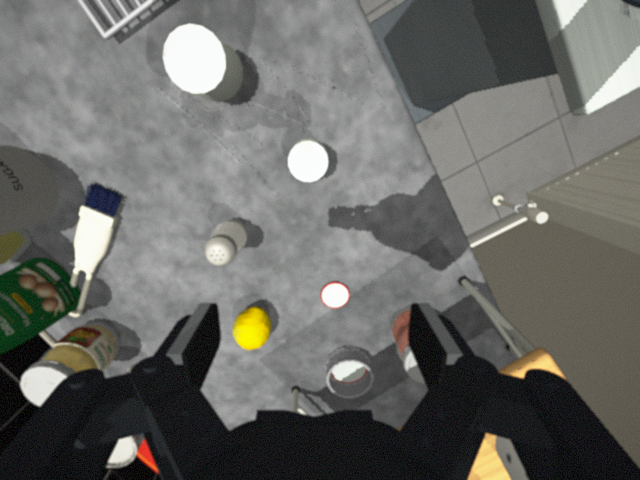

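The wrist view shows the small eggcup's foot at (308,161), where I predicted (306,161), the salt at (220,250), the lemon at (252,328) and the tin at about (349,370). I flip to the leaning orientation here, then look at the tin.

Run:
```python
from h import *
np.set_printoptions(precision=4,suppress=True)
im=cv2.imread("pics/w1.png");s=dict(np.load("w1.npz"));C=cam("wrist",s)
m=(im.min(2)>190).astype(np.uint8);n,l,st,ct=cv2.connectedComponentsWithStats(m)
for i in range(1,n):
    if st[i,4]>300 and st[i,0]<330 and st[i,1]<300: print(st[i],ct[i],plane(C,ct[i],.054),plane(C,ct[i]+[st[i,2]/2,0],.054)-plane(C,ct[i]-[st[i,2]/2,0],.054))
d=np.radians;q=ori(d(86),d(45));tin=np.array([.565,.331,.02])
p=tin-zax(q)*.13
for P in([.48,.03,.32],p):
    j=arm.solve_ik(P,q);print(j);arm.move_ptp(P,q)
s=arm.sense();im=arm.capture("wrist");cv2.imwrite("pics/w2.png",im[:,:,::-1])
np.savez("w2.npz",position=s["position"],eef_rot=s["eef_rot"]);print(s["time_s"],s["q"],s["position"],s["force"])
C=cam("wrist",s);print(project(C,[.565,.331,.034]),project(C,[.565,.331,.0]))
```

```text
[ 79   0  74  37 466] [115.4893  15.5794] [ 0.5507 -0.174   0.054 ] [-0.0609  0.0354  0.    ]
[ 163   24   63   70 3422] [193.8758  58.422 ] [ 0.508  -0.1072  0.054 ] [-0.0538  0.0312  0.    ]
[ 288  141   40   41 1323] [307.489 161.065] [0.4613 0.0345 0.054 ] [-0.0375  0.0218  0.    ]
[  73  206   40   74 1805] [ 90.3025 239.3158] [ 0.7265 -0.0159  0.054 ] [-0.0405  0.0235  0.    ]
[206 244  22  20 339] [216.6991 253.4808] [0.6089 0.0728 0.054 ] [-0.0226  0.0131  0.    ]
[322 284  26  24 495] [334.6202 295.0889] [0.5147 0.1915 0.054 ] [-0.0279  0.0162 -0.    ]
[-0.6334  0.3227  1.1179  2.0095 -0.9762  1.526  -2.3617]
[ 0.1761  0.6013 -0.4228  1.9961 -0.9987  0.6406 -2.5283]
7.9833 [ 0.1757  0.601  -0.4207  1.9959 -0.9986  0.6408 -2.5282] [0.559  0.2384 0.1117] [0.6417 0.7042 0.2008]
[313.3029 253.186 ] [313.359  215.5622]
```

View pics/w2.png

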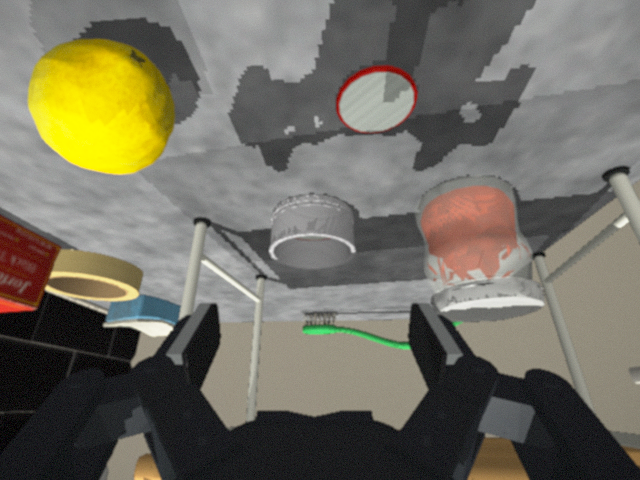

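The wrist view is upside down because the camera is on the low side. It shows the ring at x 270–355, with its rim ellipse at y≈233–267 (centre about (312.5,250), predicted (313,253)). The jar is to the right and the lemon at upper left, both clear.

Run:
```python
from h import *
np.set_printoptions(precision=4,suppress=True)
im=cv2.imread("pics/w2.png");s=dict(np.load("w2.npz"));C=cam("wrist",s)
for u in((312.5,250),(270.5,250),(355,250),(312.5,267)): print(plane(C,u,.034))
print("front bottom, 193:",plane(C,(312,193),0))
for p in([.565,.298,0],[.565,.298,.034],[.565,.364,.034]): print(project(C,p))
m=cv2.inRange(im[225:275,262:362],(170,170,170),(255,255,255));ys,xs=np.nonzero(m)
print(len(xs),xs.min()+262,xs.max()+262,ys.min()+225,ys.max()+225)
c=cv2.resize(im[180:280,250:375],None,fx=5,fy=5,interpolation=3);cv2.imwrite("pics/w2c.png",c)
```

```text
[0.5652 0.325  0.034 ]
[0.5972 0.3227 0.034 ]
[0.5327 0.3273 0.034 ]
[0.5678 0.3602 0.034 ]
front bottom, 193: [0.5636 0.2982 0.    ]
[310.0927 192.9141]
[309.8137 233.8895]
[316.0773 268.5292]
301 269 354 233 258
```

View pics/w2c.png

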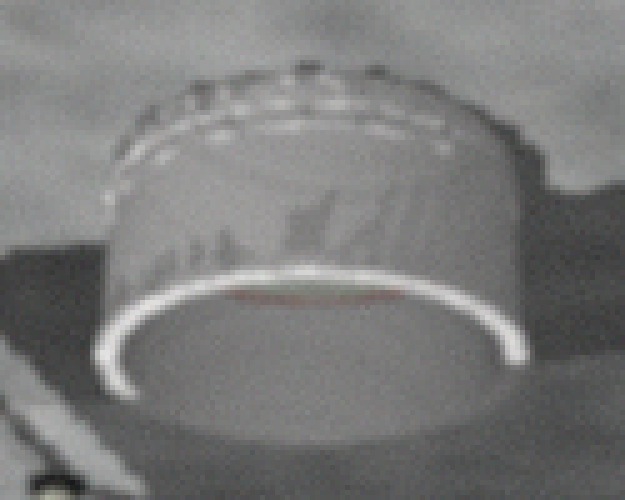

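Rim front and back rows (234 and 268.6) match the prediction for y=0.331, and x comes to 0.5655. I grasp it now.

Run:
```python
from h import *
np.set_printoptions(precision=4,suppress=True)
d=np.radians;q=ori(d(86),d(45));p=np.array([.5655,.331,.026])-zax(q)*.006
arm.line_to(p,max_speed=.08)
s=arm.sense();print(s["time_s"],s["force"],s["position"]-p)
arm.command_gripper(.05)
s=arm.sense();print(s["time_s"],s["grip_width"],s["grasp_force"],s["force"],s["position"]-p)
if s["grip_width"]>.06:
    arm.line_to(p+[0,0,.01],max_speed=.08)
    arm.line_to(p+[0,0,.005]-zax(q)*.13,max_speed=.15)
    s=arm.sense();im=arm.capture("wrist");cv2.imwrite("pics/w3.png",im[:,:,::-1])
    print(s["time_s"],s["grip_width"],s["grasp_force"],s["force"])
```

```text
9.6833 [-0.1522 -0.803  -0.2116] [ 0.0003 -0.0004  0.0003]
10.0083 0.06444933177108135 66.10092920554962 [-0.8815 -3.3792  5.4423] [ 0.0007 -0.0004  0.0008]
11.275 0.06447539430009246 66.28181186119036 [ 0.5795  0.901  -2.2872]
```

View pics/w3.png

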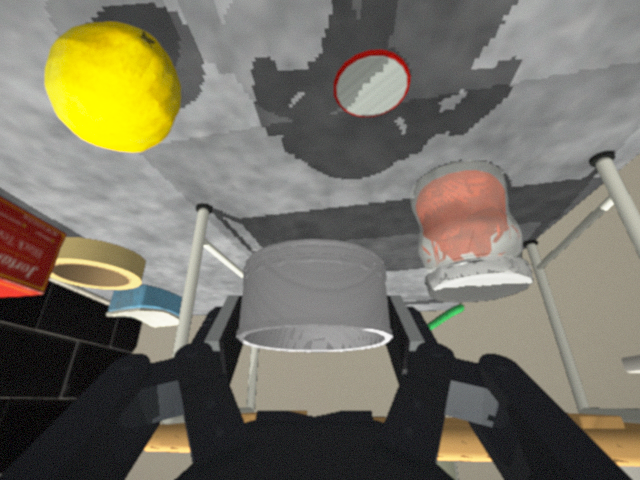

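The wrist view shows the ring clamped squarely between the pads (x 243–391) with the base still inside. I move it above the eggcup.

Run:
```python
from h import *
np.set_printoptions(precision=4,suppress=True)
s=arm.sense();C=cam("wrist",s);z=zax(s["eef_rot"]);c=s["position"]+z*.006-[0,0,.026];f=np.array([np.cos(np.radians(86)),np.sin(np.radians(86)),0])*.033
print("bottom front",project(C,c-f),"rim front/back",project(C,c-f+[0,0,.034]),project(C,c+f+[0,0,.034]))
q=ori(np.radians(77),np.radians(45));p=np.array([.4618,.0343,.026])-zax(q)*.006
for P in(p+[0,0,.1],p+[0,0,.07],p+[0,0,0]): print(arm.solve_ik(P,q))
j=arm.solve_ik(p+[0,0,.1],q)
if j is not None and abs(j-s["q"]).max()<1.5:
    arm.move_ptp(p+[0,0,.1],q);arm.line_to(p+[0,0,.065],max_speed=.1)
    s=arm.sense();print(s["time_s"],s["q"],s["position"]-p,s["grip_width"],s["force"])
    w=arm.capture("wrist");t=arm.capture("side")
    t=cv2.resize(t[190:310,220:360],None,fx=3,fy=3,interpolation=3);w=w[120:420,120:520]
    h=max(t.shape[0],w.shape[0]);P=lambda a:cv2.copyMakeBorder(a,0,h-a.shape[0],0,0,0)
    cv2.imwrite("pics/e1.png",np.hstack([P(t),P(w)[:,:380]])[:,:,::-1])
    S=cam("side");r=c=s["position"]+zax(q)*.006-[0,0,.026]
    print("side ring bottom centre",project(S,c),"foot",project(S,[.4618,.0343,.054]))
```

```text
bottom front [310.928  238.0511] rim front/back [310.6391 326.9403] [311.6534 352.8034]
[ 0.675   0.4658 -0.4737  2.2097 -0.9149  0.762  -2.3652]
[ 0.6815  0.5327 -0.4861  2.2207 -0.9364  0.7    -2.3057]
[ 0.7027  0.7005 -0.5167  2.2292 -0.9887  0.5599 -2.1614]
12.7333 [ 0.6796  0.5446 -0.4865  2.2216 -0.9415  0.6912 -2.2947] [0.0002 0.0009 0.065 ] 0.06427796972900224 [ 0.0726  0.0763 -2.402 ]
side ring bottom centre [283.7035 254.2015] foot [284.0933 257.5282]
```

View pics/e1.png

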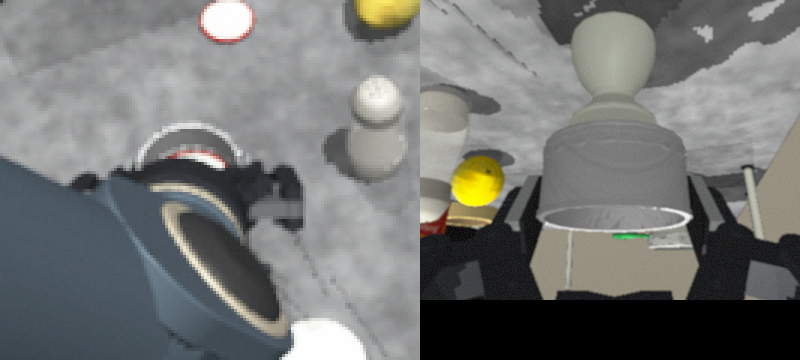

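Left is the side view: the ring is over the eggcup, with the salt clear. Right is the wrist view: the ring's centre is at column ≈317.5 and the eggcup stem at ≈314. I compare both with the prediction and correct sideways.

Run:
```python
from h import *
np.set_printoptions(precision=4,suppress=True)
s=arm.sense();C=cam("wrist",s);z=zax(s["eef_rot"]);y=R.from_quat(np.roll(s["eef_rot"],-1)).as_matrix()[:,1]
c=s["position"]+z*.006-[0,0,.026];e=np.array([.4618,.0343,0])
print("tool y",y,"ring",project(C,c+[0,0,.02]),"per mm",project(C,c+[0,0,.02]+y*.001)-project(C,c+[0,0,.02]))
for h in(.02,.04,.054): print("egg",h,project(C,e+[0,0,h]),project(C,e+[0,0,h]+y*.001)[0]-project(C,e+[0,0,h])[0])
im=arm.capture("wrist");g=im.astype(int)
for v in(150,160,170,215,225):   # egg bowl rows
    print(v,[x for x in range(250,400) if abs(int(g[v,x].sum())-int(g[v,x-2].sum()))>70])
for v in(270,290,310,325):
    print(v,[x for x in range(225,420) if abs(int(g[v,x].sum())-int(g[v,x-2].sum()))>70])
```

```text
tool y [-0.9745  0.2242 -0.0009] ring [311.4396 310.4753] per mm [2.2161 0.0003]
egg 0.02 [312.6527 189.4489] 1.8599790643430083
egg 0.04 [312.5395 221.9509] 1.9575947556464257
egg 0.054 [312.4528 246.8096] 2.0322547166153413
150 [250, 251, 275, 276, 277, 353, 354, 393, 394, 398]
160 [255, 256, 257, 258, 272, 273, 274, 356]
170 [289, 290, 291, 293, 294, 295, 356]
215 []
225 []
270 [243, 244, 245, 386]
290 [243]
310 [232, 233, 234, 240, 241, 242, 388, 389, 390, 396, 397, 409, 410, 411, 419]
325 [226, 227, 228, 238, 239, 240, 241, 390, 391, 392, 402, 403, 404, 416, 417, 418]
```

The ring is only about 0.7 mm off sideways. I correct that and press down in small steps under force watch.

Run:
```python
from h import *
np.set_printoptions(precision=2,suppress=True)
s=arm.sense();q=s["eef_rot"];p=np.array([.4618,.0343,.026])-zax(ori(np.radians(77),np.radians(45)))*.006
p=p+[.0007,-.0002,0]
arm.line_to(p+[0,0,.055],max_speed=.05);f0=arm.sense()["force"];print(f0)
z=.055;log=[]
while z>.014:
    z-=.001 if z>.035 else .002
    arm.line_to(p+[0,0,z],max_speed=.02)
    s=arm.sense();f=s["force"]-f0;log.append((round(z*1e3),*f.round(1),round((s["position"][2]-p[2])*1e3,1)))
    if f[2]>27 or np.hypot(*f[:2])>12: print("STOP");break
for l in log: print(*l)
print(s["time_s"],s["grip_width"])
```

```text
[-0.34  0.09 -1.38]
54 0.6 -1.0 0.1 54.0
53 -0.0 -0.3 -0.3 53.0
52 0.8 -0.6 0.4 52.0
51 -0.7 -2.2 5.2 51.4
50 -0.4 -2.2 9.5 51.0
49 0.8 -0.2 8.7 50.3
48 -0.8 -0.6 5.8 48.7
47 -0.1 -1.0 -0.5 46.3
46 -0.3 -0.2 -1.3 45.7
45 0.5 -0.3 -0.3 44.9
44 0.1 -0.7 -0.3 44.0
43 -0.8 -0.4 0.7 42.9
42 -0.3 -0.6 1.2 41.9
41 0.6 -1.1 1.5 40.9
40 0.7 -0.1 0.8 39.8
39 0.2 -0.7 -0.0 38.9
38 -0.1 0.1 0.2 37.9
37 0.7 -0.5 0.8 36.9
36 1.6 0.3 0.9 35.8
35 0.5 -0.2 1.0 34.9
33 0.4 -0.4 -0.6 32.7
31 0.6 -0.4 -0.6 30.7
29 1.2 -0.1 0.1 28.8
27 0.4 0.8 -0.2 26.8
25 -0.2 0.1 -0.9 24.8
23 -0.1 -0.5 0.4 22.9
21 0.4 0.2 -0.2 20.9
19 -0.5 -0.2 0.7 18.9
17 0.3 -0.6 0.4 16.9
15 0.7 0.1 -0.1 14.9
13 0.7 0.3 0.3 12.9
20.9833 0.06431013554341533
```

Run:
```python
from h import *
w=arm.capture("wrist");t=arm.capture("top")
t=cv2.resize(t[210:320,250:390],None,fx=2.7,fy=2.7,interpolation=3);w=w[100:420,130:510]
h=max(t.shape[0],w.shape[0]);P=lambda a:cv2.copyMakeBorder(a,0,h-a.shape[0],0,0,0)
cv2.imwrite("pics/e2.png",np.hstack([P(t),P(w)])[:,:,::-1])
```

```text
(no output)
```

View pics/e2.png

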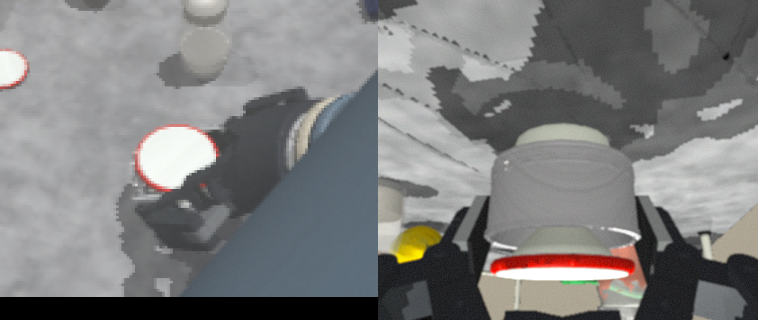

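The base has snapped free and sits level on the eggcup's foot, clear above the ring. I lower the ring to the worktop, release, back off and look from above.

Run:
```python
from h import *
np.set_printoptions(precision=4,suppress=True)
s=arm.sense();q=s["eef_rot"];p=np.array([.4618,.0343,.026])-zax(ori(np.radians(77),np.radians(45)))*.006+[.0007,-.0002,0]
f0=s["force"]
for z in(.009,.006,.004,.003,.002,.001,0,-.001,-.002,-.003):
    arm.line_to(p+[0,0,z],max_speed=.03);s=arm.sense();f=s["force"]-f0
    print(z,f.round(1),(s["position"]-p).round(4))
    if f[2]>7: break
arm.command_gripper(.085)
s=arm.sense();print(s["time_s"],s["grip_width"],(s["force"]-f0).round(1))
arm.line_to(s["position"]-zax(q)*.09,max_speed=.12)
arm.line_to(arm.sense()["position"]-zax(q)*.05+[0,0,.06],max_speed=.15)
s=arm.sense();im=arm.capture("wrist");t=arm.capture("side");cv2.imwrite("pics/e3w.png",im[:,:,::-1]);cv2.imwrite("pics/e3s.png",t[:,:,::-1])
np.savez("e3.npz",position=s["position"],eef_rot=s["eef_rot"])
print(s["time_s"],s["q"],s["position"]);C=cam("wrist",s)
m=((im.min(2)>170)*255).astype(np.uint8);n,l,st,ct=cv2.connectedComponentsWithStats(m)
for i in range(1,n):
    if st[i,4]>300: print(st[i],ct[i],plane(C,ct[i],.06))
print("pred",project(C,[.462,.034,.06]))
t=cv2.resize(t[200:320,220:360],None,fx=2.7,fy=2.7,interpolation=3);im=im[60:400,110:530]
h=max(t.shape[0],im.shape[0]);P=lambda a:cv2.copyMakeBorder(a,0,h-a.shape[0],0,0,0)
cv2.imwrite("pics/e3.png",np.hstack([P(t),P(im)])[:,:,::-1])
```

```text
0.009 [ 0.1 -0.  -0.7] [-0.0002  0.0001  0.0088]
0.006 [ 0.2 -0.9 -0. ] [-0.0001  0.      0.0058]
0.004 [-0.   0.2  0.1] [-0.      0.      0.0039]
0.003 [ 0.2  0.3 -0.4] [ 0.    -0.     0.003]
0.002 [-0.8 -0.3 -0.9] [-0.     0.     0.002]
0.001 [ 0.6 -0.4 -1. ] [-0.      0.      0.0009]
0 [-2.7 -2.3  7.5] [0.0001 0.     0.0007]
23.2083 0.08499479749387531 [0.5 0.7 0.5]
24.9333 [ 0.826   0.3734 -0.397   2.125  -0.7536  1.0183 -2.4057] [ 0.4385 -0.0652  0.1884]
[ 137    0   59   45 1288] [157.6087  13.9884] [ 0.4926 -0.1352  0.06  ]
[ 111   47  121   95 8270] [170.6277  94.0786] [ 0.5127 -0.096   0.06  ]
[   0  150   34   50 1134] [ 13.5829 172.8986] [ 0.6709 -0.0596  0.06  ]
[ 282  186   62   35 1696] [312.421  203.2724] [0.4611 0.0327 0.06  ]
[177 246  27  19 335] [189.2925 255.4597] [0.6285 0.1109 0.06  ]
[  0 294  43  14 398] [ 18.2889 301.6156] [1.0237 0.2228 0.06  ]
[542 343  98  10 691] [592.9812 347.6382] [-0.2156  1.0667  0.06  ]
[562 374  43  50 335] [589.6567 391.5104] [-2.7035  6.7276  0.06  ]
pred [311.7863 204.153 ]
```

View pics/e3.png

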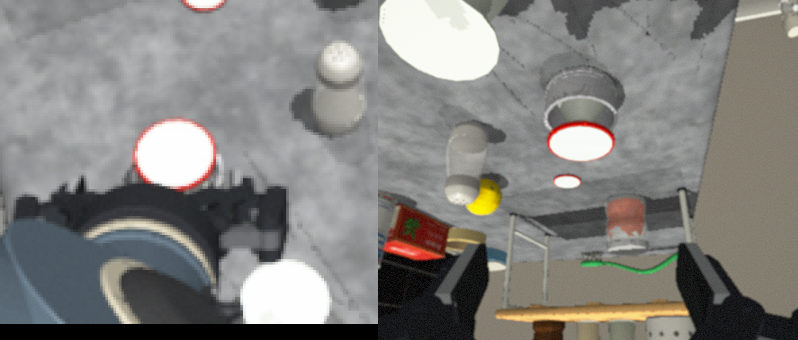

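The ring stands on the worktop round the eggcup, and the base lies level on top at about (0.461,0.033). I estimate the true fingertip reach from w3 (tip corners at about (240,297) and (391,297)) and check IK for tool-down.

Run:
```python
from h import *
np.set_printoptions(precision=3,suppress=True)
c=arm.camera_info("wrist");T=c["T_tool_cam"];f=240/np.tan(np.radians(c["fovy"])/2)
def pr(p):
    v=T[:3,:3].T@(np.array(p)-T[:3,3]);return np.array([c["cx"]+f*v[0]/v[2],c["cy"]+f*v[1]/v[2]])
for zt in(.010,.014,.018,.022): print(zt,"w66",pr([.011,-.033,zt]),pr([.011,.033,zt]),"w85",pr([.011,-.0425,zt]))
for n in("w3","e3w"):
    im=cv2.imread(f"pics/{n}.png").astype(int).sum(2)
    for x in((225,232,238,395,400,405) if n=="w3" else (195,205,212,218)): print(n,x,[v for v in range(230,345) if im[v-3,x]-im[v,x]>90 or im[v,x]-im[v-3,x]>90][:8])
s=arm.sense()
for yw in(30,60,77,95,115,140,-120,-90,-60):
    q=ori(np.radians(yw),0);j=arm.solve_ik([.461,.033,.10],q);k=arm.solve_ik([.484,-.262,.10],q)
    print(yw,j,None if j is None else abs(j-s["q"]).max().round(2),None if k is None else k[[4,6]])
```

```text
0.01 w66 [237.071 297.398] [385.716 297.417] w85 [215.682 297.396]
0.014 w66 [239.01  293.114] [383.915 293.131] w85 [218.159 293.112]
0.018 w66 [240.854 289.041] [382.203 289.056] w85 [220.514 289.039]
0.022 w66 [242.61  285.162] [380.572 285.176] w85 [222.757 285.16 ]
w3 225 [237, 238, 239, 259, 260, 261, 262, 265]
w3 232 [230, 233, 234, 235, 236, 262, 265, 266]
w3 238 [235, 236, 239, 240, 241, 242, 267, 270]
w3 395 [271, 272, 273, 296, 297, 311]
w3 400 [270, 271, 272, 296, 297, 298, 321, 322]
w3 405 [270, 271, 272, 302, 303, 332, 333, 334]
e3w 195 [235, 236, 237, 245, 246, 247, 255, 265]
e3w 205 [237, 238, 239, 248, 249, 250, 275, 290]
e3w 212 [235, 236, 276, 277, 292, 293, 294, 304]
e3w 218 [234, 235, 236, 249, 250, 251, 307, 308]
30 [ 0.737  0.645 -1.176  2.125  0.783  0.906  1.19 ] 3.6 [0.863 1.764]
60 [ 0.737  0.645 -1.176  2.125  0.783  0.906  1.714] 4.12 [-0.668 -2.611]
77 [ 0.737  0.645 -1.176  2.125  0.783  0.906  2.011] 4.42 [-0.363 -2.605]
95 [-0.882  0.481  0.921  2.206 -0.592  0.721 -2.607] 1.71 [-0.095 -2.546]
115 [-0.595  0.373  0.528  2.193 -0.31   0.646 -2.552] 1.42 [ 0.149 -2.423]
140 [ 0.112  0.36  -0.328  2.155  0.188  0.653 -2.615] 0.94 [ 0.212 -2.043]
-120 [ 0.458  0.446 -0.759  2.137  0.463  0.726 -1.131] 1.27 [ 0.531 -0.579]
-90 [ 0.737  0.645 -1.176  2.125  0.783  0.906 -0.904] 1.54 [ 0.863 -0.331]
-60 [ 0.737  0.645 -1.176  2.125  0.783  0.906 -0.381] 2.03 [0.863 0.193]
```

At this opening the tips reach about 10–14 mm ahead of the TCP, so I grip with TCP z≈0.067. I go tool-down (heading −120°), refine the base centre from the wrist picture, and grip.

Run:
```python
from h import *
np.set_printoptions(precision=4,suppress=True)
q=ori(np.radians(-120),0);c0=np.array([.4612,.033,0])
arm.move_ptp(c0+[0,0,.20],q);s=arm.sense();im=arm.capture("wrist");C=cam("wrist",s)
cv2.imwrite("pics/b1.png",im[:,:,::-1]);print(s["time_s"],project(C,c0+[0,0,.06]))
m=((im.min(2)>170)*255).astype(np.uint8);n,l,st,ct=cv2.connectedComponentsWithStats(m)
c=c0
for i in range(1,n):
    P=plane(C,ct[i],.06)
    if st[i,4]>300 and np.hypot(*(P-c0)[:2])<.008: c=np.r_[P[:2],0];print(st[i],c,plane(C,ct[i]+[st[i,2]/2,0],.06)-P)
arm.line_to(c+[0,0,.11],q,max_speed=.12);arm.line_to(c+[0,0,.067],q,max_speed=.05)
s=arm.sense();print(s["time_s"],s["force"]);f0=s["force"]
arm.command_gripper(.045)
s=arm.sense();print(s["time_s"],s["grip_width"],s["grasp_force"],s["force"]-f0)
arm.line_to(c+[0,0,.075],q,max_speed=.03)
s=arm.sense();print(s["time_s"],s["grip_width"],s["grasp_force"],s["force"]-f0)
cv2.imwrite("pics/b2w.png",arm.capture("wrist")[:,:,::-1]);cv2.imwrite("pics/b2s.png",arm.capture("side")[:,:,::-1])
a=cv2.imread("pics/b2w.png")[100:480,110:530];b=cv2.resize(cv2.imread("pics/b2s.png")[190:310,220:360],None,fx=2.7,fy=2.7)
cv2.imwrite("pics/b2.png",np.hstack([cv2.copyMakeBorder(b,0,380-b.shape[0],0,0,0),a]))
```

```text
26.325 [315.4985 230.7321]
[ 282  197   67   63 2858] [0.4604 0.0342 0.    ] [ 0.0238 -0.0138  0.    ]
28.2833 [-0.0427 -0.329  -0.8095]
28.7083 0.05222733550049688 60.969942240044475 [-1.2877  0.1011  9.3323]
29.125 0.05195532300128472 62.69430426880717 [-0.7571  0.0427  0.0024]
```

View pics/b2.png

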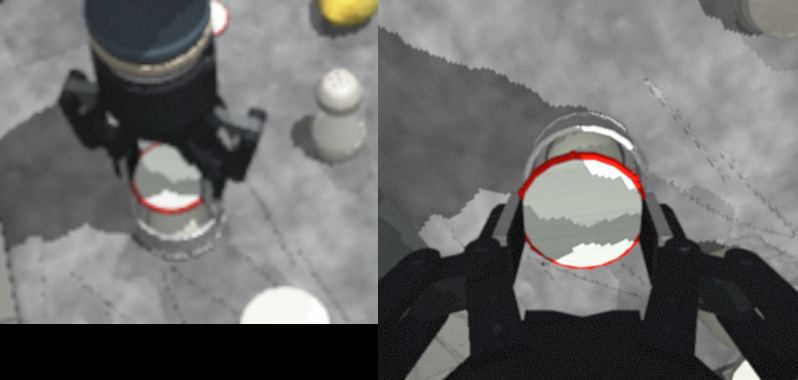

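The base is held level in the jaws (wrist crop, about (582,210)) and has lifted off the eggcup; the ring stays flat round it. I carry it to the rack and set it down under force watch.

Run:
```python
from h import *
np.set_printoptions(precision=4,suppress=True)
q=ori(np.radians(-120),0);s=arm.sense();c=s["position"];r=np.array([.484,-.264,0])
arm.line_to([c[0],c[1],.16],max_speed=.15);arm.line_to(r+[0,0,.16],q,max_speed=.2);arm.line_to(r+[0,0,.06],max_speed=.12)
arm.line_to(r+[0,0,.04],max_speed=.05);s=arm.sense();f0=s["force"];print(s["time_s"],s["grip_width"],f0)
z=.04
while z>.026:
    z-=.001;arm.line_to(r+[0,0,z],max_speed=.02);s=arm.sense();f=s["force"]-f0;print(round(z,3),f.round(1),s["position"][2].round(4))
    if f[2]>4: break
cv2.imwrite("pics/r1.png",arm.capture("wrist")[:,:,::-1]);print(s["time_s"])
```

```text
33.1167 0.05164188461789761 [-0.0702 -0.028  -0.4911]
0.039 [ 0.6  0.  -0.4] 0.0391
0.038 [-1.1 -0.5  2.5] 0.0383
0.037 [-0.3  0.7  7.3] 0.0379
33.8667
```

Run:
```python
from h import *
from scipy.optimize import least_squares
c=arm.camera_info("wrist");T=c["T_tool_cam"];f=240/np.tan(np.radians(c["fovy"])/2)
def row(x,z):
    v=T[:3,:3].T@(np.array([x,0,z])-T[:3,3]);return c["cy"]+f*v[1]/v[2]
def fit(a,b,D): return least_squares(lambda p:[row(p[0]+D/2,p[1])-a,row(p[0]-D/2,p[1])-b],[0,.01]).x*1e3
for n in("b2w","r1"):
    im=cv2.imread(f"pics/{n}.png").astype(int);col=im[:,309:318].mean(1)
    red=np.nonzero((col[:,2]>col[:,1]+45)&(col[:,2]>100))[0];red=red[red<400];g=np.split(red,np.nonzero(np.diff(red)>3)[0]+1)
    print(n,[(k[0],k[-1]) for k in g])
    if len(g)>=2: print("x,z mm, outer 61:",fit(g[0][0]-.5,g[-1][-1]+.5,.061)," inner 55:",fit(g[0][-1]+.5,g[-1][0]-.5,.055))
s=arm.sense();print(s["position"],s["grip_width"])
# wire rows seen by the side camera round the base
```

```text
b2w [(np.int64(252), np.int64(259)), (np.int64(367), np.int64(369))]
x,z mm, outer 61: [ 1.22085615 10.77697349]  inner 55: [1.11749118 9.4102989 ]
r1 [(np.int64(252), np.int64(259)), (np.int64(367), np.int64(368))]
x,z mm, outer 61: [ 0.73446465 12.0551888 ]  inner 55: [1.11749118 9.4102989 ]
[ 0.48456127 -0.2640507   0.03787499] 0.05172141917139297
```

The base's underside measures 15–18 mm ahead of the TCP, consistent with it resting on the wires at z≈0.02. I release gradually and retreat.

Run:
```python
from h import *
np.set_printoptions(precision=4,suppress=True)
for w in(.053,.055,.057,.059,.061,.064,.085):
    arm.command_gripper(w);s=arm.sense();print(w,s["grip_width"].round(4),s["grasp_force"].round(1),s["force"].round(1),s["time_s"].__round__(2))
p=s["position"];arm.line_to(p+[0,0,.12],max_speed=.12)
s=arm.sense();im=arm.capture("wrist");cv2.imwrite("pics/f1.png",im[:,:,::-1]);C=cam("wrist",s)
hsv=cv2.cvtColor(im,cv2.COLOR_RGB2HSV);m=(((hsv[...,0]<8)|(hsv[...,0]>172))&(hsv[...,1]>130)&(hsv[...,2]>80)).astype(np.uint8)
cs=[k for k in cv2.findContours(m,0,2)[0] if cv2.contourArea(k)>300 or len(k)>40]
for k in cs:
    e=cv2.fitEllipse(cv2.convexHull(k));u=np.array(e[0]);w=cv2.boundingRect(k)
    pts=[plane(C,x.ravel().astype(float),.026)[:2] for x in cv2.convexHull(k)];pts=np.array(pts,np.float32)
    print(e,plane(C,u,.026),"rect on plane",cv2.minAreaRect(pts),"enclosing",cv2.minEnclosingCircle(pts))
print("side",s["time_s"],s["grip_width"])
t=arm.capture("side");print(t.shape);cv2.imwrite("pics/f1s.png",t[:,:,::-1])
```

```text
Traceback (most recent call last):
AttributeError: 'float' object has no attribute 'round'
```

Run:
```python
from h import *
np.set_printoptions(precision=4,suppress=True)
for w in(.055,.057,.059,.061,.064,.085):
    arm.command_gripper(w);s=arm.sense();print(w,round(float(s["grip_width"]),4),s["grasp_force"],s["force"].round(1),s["position"][2],s["time_s"])
p=s["position"];arm.line_to(p+[0,0,.12],max_speed=.12)
s=arm.sense();im=arm.capture("wrist");cv2.imwrite("pics/f1.png",im[:,:,::-1]);C=cam("wrist",s)
hsv=cv2.cvtColor(im,cv2.COLOR_RGB2HSV);m=(((hsv[...,0]<8)|(hsv[...,0]>172))&(hsv[...,1]>130)&(hsv[...,2]>80)).astype(np.uint8)
for k in cv2.findContours(m,0,2)[0]:
    if cv2.contourArea(k)<300 and len(k)<40: continue
    pts=np.array([plane(C,x.ravel().astype(float),.026)[:2] for x in cv2.convexHull(k)],np.float32)
    print("rect on plane",cv2.minAreaRect(pts),"circle",cv2.minEnclosingCircle(pts))
S=cam("side");t=arm.capture("side");cv2.imwrite("pics/f1s.png",t[:,:,::-1])
hsv=cv2.cvtColor(t,cv2.COLOR_RGB2HSV);m=(((hsv[...,0]<8)|(hsv[...,0]>172))&(hsv[...,1]>130)&(hsv[...,2]>80)).astype(np.uint8)
for k in cv2.findContours(m,0,2)[0]:
    if len(k)>15: print("side red",cv2.boundingRect(k),plane(S,np.array(cv2.boundingRect(k)[:2])+np.array(cv2.boundingRect(k)[2:])/2,.026))
print(s["time_s"],s["grip_width"])
```

```text
0.055 0.0553 5.1821813941933215 [ 0.9 -1.4  4.5] 0.03750191476825777 34.35
0.057 0.0571 1.8815980883664452 [ 2.9 -1.5  3.2] 0.037359890212257614 34.5667
0.059 0.059 1.5793422237038612 [ 2.1 -0.4  2.5] 0.03705627109133883 34.7833
0.061 0.0611 0.8937333337962627 [ 0.1 -0.4  1.9] 0.03665778900640696 35.0
0.064 0.0641 0.0 [-0.1 -0.5  0. ] 0.03644982577931493 35.2167
0.085 0.0848 0.0 [ 0.1 -0.   0.1] 0.03695989852894964 35.5667
rect on plane ((0.4847683310508728, -0.26003411412239075), (0.05755889043211937, 0.05926394462585449), 76.90174102783203) circle ((0.4846382737159729, -0.2611563503742218), 0.03017500974237919)
side red (323, 412, 35, 21) [ 0.4821 -0.2792  0.026 ]
side red (394, 102, 43, 59) [0.8508 0.311  0.026 ]
36.7167 0.08477766958932627
```

Run:
```python
from h import *
a=cv2.imread("pics/side0.png").astype(int);b=cv2.imread("pics/f1s.png").astype(int)
for n,(x0,y0,x1,y1) in {"jar":(235,135,272,182),"salt":(330,210,360,252),"lemon":(335,172,365,202),"foot":(272,248,300,272)}.items(): print(n,abs(a-b)[y0:y1,x0:x1].mean().round(1))
m=(b.min(2)>190).astype(np.uint8)[240:280,265:310];k=max(cv2.findContours(m,0,2)[0],key=cv2.contourArea)
x,y,w,h=cv2.boundingRect(k);print("foot",plane(cam("side"),(265+x+w/2,240+y+h/2),.054))
arm.job_done();print(arm.sense()["time_s"])
```

```text
jar 17.0
salt 22.1
lemon 19.0
foot 79.6
foot [0.46616815 0.04965924 0.054     ]
the job is handed in; nothing more can be done
the job is handed in; nothing more can be done
```

I handed the job in at about 37 s: the base lies flat on the cooling rack, and when last seen the ring stood on the worktop round the upright eggcup. In the final side picture all the patches had changed, the eggcup's by far the most, possibly from arm shadow. The eggcup's foot measured about 16 mm off, and I handed in without following that up, so I can't confirm that the eggcup, jar, salt or lemon stayed put. I also viewed 11 pictures, one over the limit of 10.

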